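# Refit the hob's control knob and hold it pressed in

### The job

The control knob has come off the table-top gas hob. Pick it up, turn it so that its pointer faces the off mark on the hob (then the flat in its bore matches the flat on the upright spindle), push it onto the spindle until it is seated, and press knob and spindle all the way down against the spring. Finish with the gripper still holding the knob pressed fully down, and leave the salt mill, the tin and the glass beside the hob where they stand.

Things in the scene. Friction and masses are not known exactly. Their poses are not given: they have to be found in the camera images.
- control_knob: Loose black cooker knob, upright on the worktop. Origin: centre of underside; z up, x to its pointer. Round skirt 45 mm across, 21 high; on it a bar grip 14 wide (along y), x -20 to +26, top at z 39 mm; a pointed nose and white line mark only the +x end. Bore in the underside on the origin, 18 mm deep, 17.8 across, with a flat on the +x side 1.8 mm from the axis. About 50 g.
- knob_pointer (a point): Tip of the knob's pointer, at (33, 0, 28) mm in the knob's frame.
- hob: Fixed steel gas hob, 260 (x) x 220 (y) mm, flat top 55 mm above the worktop. Origin: centre of underside; z up, x from spindle end to burner. Burner and pan support (radius 73, 25 mm above the top) at x = +35. Bare spindle upright on the top at x = -95, y = 0 mm; off mark: small black bar on the top, 43 mm from the spindle axis towards the burner (+x).
- spindle_tip (a point): Centre of the upper end of the brass D-spindle, 79 mm above the worktop if not pressed; axes as the hob's. 16 mm diameter, 24 mm above the hob's top; its flat faces +x (burner, off mark), 1 mm from the axis; the top 2.5 mm taper. Knob seated: end of its bore on this tip, its underside 18 mm below the tip. The spindle does not turn.
- spindle (a joint): How far the spindle is pressed down, m: 0 as it stands, 0.005 fully down at a hard stop. A spring pushes it back up with 4 N at the start and 8 N fully down.
- salt_mill: Salt mill, 44 mm diameter, 90 mm tall, standing loose near the hob. Origin: centre of its underside. Bystander.
- food_tin: Food tin, 76 mm diameter, 58 mm tall, standing loose. Origin: centre of its underside. Bystander.
- glass: Drinking glass, 81 mm diameter, 92 mm tall, standing loose. Origin: centre of its underside. Bystander.
Things that resemble listed ones, but are neither listed nor needed, are in the scene too. There is more than one size of the control_knob; the job needs the larger.

How it is judged:
By the outcome, as a careful person would: the job done as asked, in the order asked, and still so for the second after the job is handed in, while the arm keeps its last pose, push and grip.
It also fails if it takes over 35 s, if anything falls off the work surface, if the arm or the gripper's body presses on something with over 40 N, if the wrist force passes 120 N, or if a joint passes its speed limit or range.

### The arm

A 6-joint arm with a two-finger parallel gripper is mounted at the origin on a cart in front of the work surface, level with it; the furniture and walls round the work are solid. World frame = base frame: x ahead of the robot, y to its left, z up, the work surface at z = 0. Lengths are in mm, angles in rad, forces in N, time in s.
With the tool pointing down it reaches from about 350 to 875 mm from the base axis. Payload 4.2 kg.
Tool frame: the origin (TCP) lies between the finger pads; the fingertips stand 17 mm ahead of it and the grasp point (between the pads) lies 2 mm behind it (nose_length is the distance from the TCP to the fingertips, in mm); z points along the fingers, y is the direction in which the jaws open and shut (so a half turn about z gives the same grasp; the last joint's range is limited). The gripper opens to 85 mm and grips with 20 to 120 N. Pads are 22 mm wide; open, the fingers measure 114 mm over their backs; the gripper's body (76 mm by 85 mm) begins 54 mm behind the grasp point. The pads swing forward as they close: fully open they stand 13 mm farther back than shut.
Start: joints at [1.391, 0.385, 0.008, 0, -1.194, -0.259], TCP at [265.5, 565.782, 248.312] pointing down, gripper open.
Joint ranges: [-3.14, 3.14], [-1.21, 2.06], [-1.07, 1.41], [-3.16, 2.05], [-2.99, -0.16], [-3.1, 3.1]. Speed limits (rad/s): [2.79, 2.79, 3.14, 3.14, 3.14, 3.14].

### API

Orientations are given as a unit quaternion [x, y, z, w].
In Python, from bench import * gives the robot as it stands.
- The arm moves only by the tool jog_arm, never from a script. Its argument "increments" is a list of rows, each a list of 4 numbers: the shift along the tool's x, y, z in m, then the turn about the tool's z in degrees. A call has 1 to 10 rows; each row is the pose to reach, as a shift and turn from the pose measured when the call began, along the tool's axes at that moment; what a row does not reach only later rows make up. A row lasts 1/8 s, in which the tool goes at most 62.5 mm and 10.7 degrees, less where a joint would pass 70% of its speed; a pose out of reach is approached as far as the arm can. A call with a gripper value outside its range is refused whole. "hand" is the gripper's target within -1 to 1 (fully open at 1, half-way at 0, shut at -1), set as the call begins (left out, the last holds). The fingers move at their own pace and stop on an object; the grip force is fixed at half the most. Time passes only in rows, so rows that repeat a pose let the fingers close. It gives the time, the measured TCP pose, the force and the opening at its end, in the units of the state.
- read_state(): the state, without advancing time (a new reading comes with each control period).
- get_image(name): name is "side" or "top"; returns the picture (420x560x3 uint8, red, green, blue); there is no depth.
- calibration(name): a dict with "fx", "fy", "cx", "cy" (pixels), "position" and "rotation" of the camera in the world. Camera axes: x right, y up, looking along -z (the intrinsics and any distortion apply to the point x, -y, -z); pixel columns grow to the right and rows downward; lengths in mm; the calibration is good to about 2 mm. A picture is of the moment at which its call begins. calibration takes no time and is no camera call.
- job_done(): hands the job in, once; it reports no verdict.
The state is a dict: "clock": time; "joints": joint angles; "joint_vel": joint speeds; "joint_efforts": joint torques, N m; "position": TCP position; "ee_rot": TCP orientation; "contact_force": force on the tool from outside, world axes, zero at the start; "wrist_torque": the same for the moment, N m; "gripper_width": finger opening in mm.
Only numpy, scipy, OpenCV 4.12 (cv2) and the standard library are available. Lean on these libraries where they do the work, as an engineer would, in place of code of your own. Each camera call takes 0.05 s, during which the arm holds its last target.

## Working session

There is one attempt and no reset: what is moved stays moved. The work goes in short steps, Python scripts to look and compute and a tool call to move; the robot and the scene stay as the last step left them, time stands still between calls to the robot, and variables do not carry over. Pictures are saved under pics/ and viewed, and the job is handed in when it is done.

Besides the shell and the picture viewer there is one more tool, called after "Request:" as name([rows], argument=value, ...), one row to a line, values as JSON. jog_arm: Moves the arm, as the interface text tells. Its arguments: {"type":"object","properties":{"increments":{"type":"array"},"hand":{"type":"number"}},"required":["increments"]}

```bash
mkdir -p pics; ls; python3 - <<'E'
from bench import *
import cv2
s=read_state();print(s)
for n in("side","top"):
    im=get_image(n);cv2.imwrite(f"pics/{n}0.png",im[:,:,::-1]);print(n,calibration(n))
E
```

```text
pics
{'clock': 0.0, 'joints': array([ 1.39059431e+00,  3.85536503e-01,  6.57821084e-03, -5.17477826e-04,
       -1.19401303e+00, -2.58601538e-01]), 'joint_vel': array([-1.10055708e-03, -1.20849946e-03, -1.11039641e-03,  9.49805670e-05,
       -1.15733334e-03, -7.33190061e-04]), 'joint_efforts': array([-3.52696516e-04, -3.92289984e+01,  1.88401884e+01,  4.18633282e+00,
       -4.67157253e-03, -1.46825101e-05]), 'position': array([265.27369273, 565.27527871, 247.21228777]), 'ee_rot': array([ 9.76006439e-01, -2.17738814e-01, -1.97681957e-04,  1.09608783e-03]), 'contact_force': array([-0.24883165,  0.14326016,  0.68582409]), 'wrist_torque': array([-0.04988638, -0.00816894, -0.04234291]), 'gripper_width': 85.54145488385049}
side {'fx': 497.0616076393936, 'fy': 497.0616076393936, 'cx': 284.7395856470877, 'cy': 206.10221263677036, 'position': array([ 107.14562744, -583.58010078,  819.55868755]), 'rotation': array([ 0.3575705 , -0.13902461, -0.34379492,  0.85710008])}
top {'fx': 529.0430301311285, 'fy': 529.0430301311285, 'cx': 274.64222556494633, 'cy': 199.76803677511242, 'position': array([ 433.41346721,  -26.43017   , 1246.22206398]), 'rotation': array([ 0.0483461 , -0.05955305, -0.7013522 ,  0.70867566])}
```

View pics/side0.png

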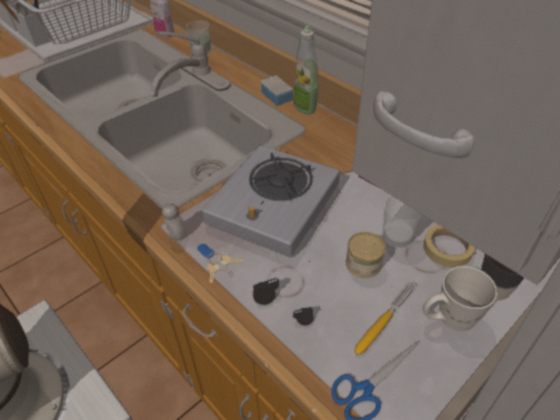

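View pics/top0.png

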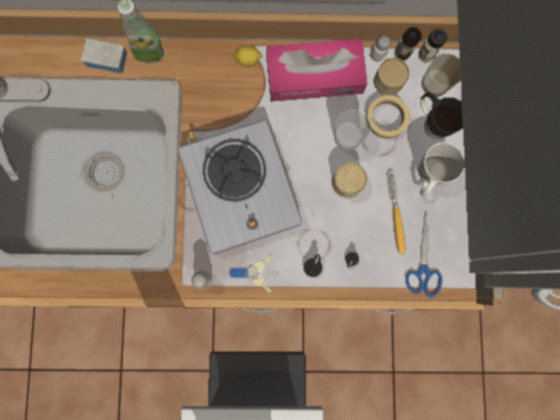

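```bash
cat > h.py <<'E'
import numpy as np, cv2
from scipy.spatial.transform import Rotation as R
from bench import *
def cam(n):
    c=calibration(n); return c
def proj(n,P):
    c=calibration(n);P=np.atleast_2d(np.array(P,float))
    q=R.from_quat(c['rotation']).inv().apply(P-c['position'])
    return np.c_[c['cx']+c['fx']*q[:,0]/-q[:,2], c['cy']-c['fy']*q[:,1]/-q[:,2]]
def ray(n,uv,z):
    c=calibration(n);uv=np.atleast_2d(np.array(uv,float))
    d=np.c_[(uv[:,0]-c['cx'])/c['fx'],-(uv[:,1]-c['cy'])/c['fy'],-np.ones(len(uv))]
    d=R.from_quat(c['rotation']).apply(d);o=c['position']
    return o+d*((z-o[2])/d[:,2])[:,None]
def crop(src,u0,v0,w,h,s,out):
    im=cv2.imread(src)[v0:v0+h,u0:u0+w]
    cv2.imwrite(out,cv2.resize(im,None,fx=s,fy=s,interpolation=cv2.INTER_CUBIC))
E
python3 - <<'E'
from h import *
crop('pics/top0.png',175,110,130,150,4,'pics/t_hob.png')
crop('pics/top0.png',290,220,80,65,8,'pics/t_kn.png')
crop('pics/side0.png',240,260,90,70,8,'pics/s_kn.png')
crop('pics/side0.png',200,150,150,100,5,'pics/s_hob.png')
E
```

```text
(no output)
```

View pics/t_hob.png

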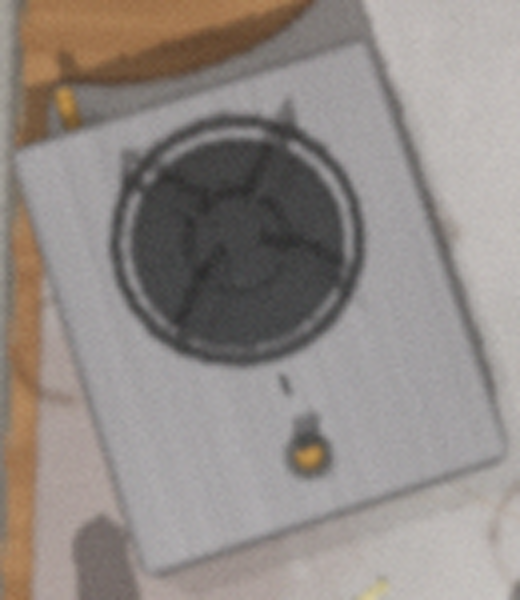

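View pics/t_kn.png

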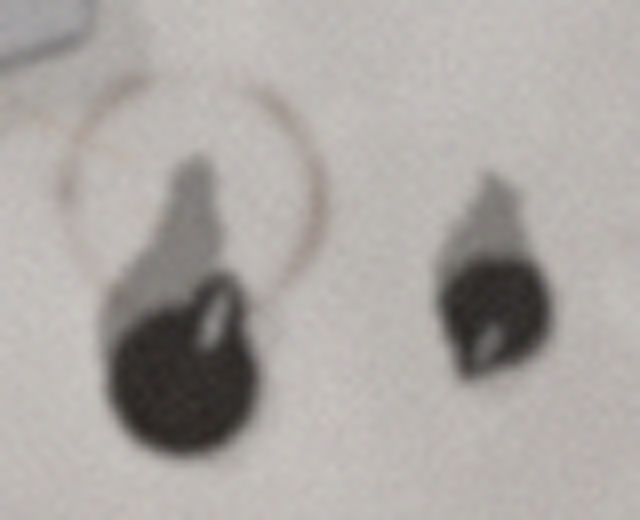

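View pics/s_kn.png

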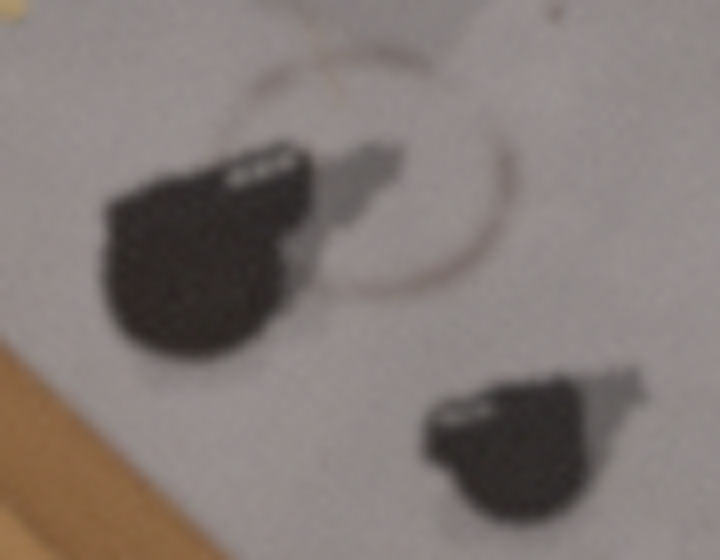

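View pics/s_hob.png

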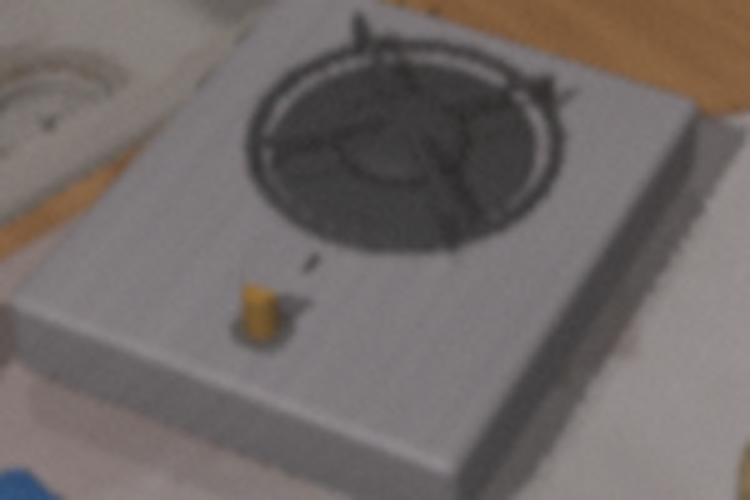

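```bash
cat > fit.py <<'E'
from h import *
from scipy.optimize import least_squares, minimize
def rz(a): return np.array([[np.cos(a),-np.sin(a),0],[np.sin(a),np.cos(a),0],[0,0,1]])
def up(c,s,o): return (np.array(c,float)+.5)/s-.5+o
top=up([[15,153],[365,40],[508,455],[150,575]],4,np.array([175,110]))
side=up([[15,308],[455,470],[695,105]],5,np.array([200,150]))
# corners in hob frame: 
C=dict(bl=(130,110,55),br=(130,-110,55),fr=(-130,-110,55),fl=(-130,110,55))
def pr(p,n,X): 
    return proj(n,(np.array(X,float)@rz(p[2]).T)+[p[0],p[1],0])
def res(p):
    a=pr(p,'top',[C['bl'],C['br'],C['fr'],C['fl']])+p[3:5]-top
    b=pr(p,'side',[C['fl'],C['fr'],C['br']])+p[5:7]-side
    tm=up([[284,384],[308,450]],4,np.array([175,110])); sm=up([[311,262],[256,287]],5,np.array([200,150]))
    e=pr(p,'top',[(-52,0,55),(-95,0,79)])+p[3:5]-tm
    f=pr(p,'side',[(-52,0,55),(-95,0,79)])+p[5:7]-sm
    return np.r_[a.ravel(),b.ravel(),e.ravel(),f.ravel(),p[3:]/1.0]
r=least_squares(res,[430,50,.3,0,0,0,0])
print('hob',r.x[:2],np.degrees(r.x[2]),'bias px',r.x[3:]);print(np.round(r.fun.reshape(-1,2),1))
p=r.x;tip=rz(p[2])@[-95,0,79]+[p[0],p[1],0];print('tip',tip)
# knob
t=np.linspace(0,2*np.pi,60)
skirt=np.vstack([np.c_[22.5*np.cos(t),22.5*np.sin(t),0*t+z] for z in(0,21)])
bar=np.array([[x,y,z] for x in(-20,26) for y in(-7,7) for z in(21,39)]+[[33,0,28],[33,0,22]])
masks={}
for n,(u0,v0,u1,v1) in dict(top=(300,250,326,280),side=(248,272,282,308)).items():
    im=cv2.cvtColor(cv2.imread(f'pics/{n}0.png'),cv2.COLOR_BGR2GRAY)
    masks[n]=((u0,v0),cv2.GaussianBlur(im,(0,0),.7)[v0:v1,u0:u1])
S=6
def render(q,n,d):
    (u0,v0),g=masks[n];h,w=g.shape
    m=np.zeros((h*S,w*S),np.uint8)
    for M in(skirt,bar):
        uv=proj(n,M@rz(q[2]).T+[q[0],q[1],0])+d
        cv2.fillConvexPoly(m,cv2.convexHull((((uv-[u0,v0]+.5)*S-.5)*16).round().astype(np.int32)),255,shift=4)
    return cv2.resize(m,(w,h),interpolation=cv2.INTER_AREA)/255.
def cost(q,ns=('top','side')):
    c=0
    for i,n in enumerate(ns):
        d=q[3+2*i:5+2*i] if len(q)>3 else np.zeros(2)
        g=masks[n][1].astype(float); a=np.clip((150-g)/(150-50),0,1) if n=='top' else np.clip((110-g)/(110-45),0,1)
        c+=((cv2.GaussianBlur(render(q,n,d),(0,0),1)-a)**2).sum()+ (d**2).sum()*1
    return c
x0=ray('top',[up([185,385],8,np.array([290,220]))],10)[0]
best=None
for yaw in np.radians([-45,-30,-20,-10,0,20]):
    rr=minimize(cost,[x0[0],x0[1],yaw,0,0,0,0],method='Nelder-Mead',options=dict(initial_simplex=np.array([x0[0],x0[1],yaw,0,0,0,0])+np.vstack([np.zeros(7),np.diag([6,6,.2,1,1,1,1])]),maxiter=2500,maxfev=2500))
    print(rr.x[:2].round(1),np.degrees(rr.x[2]).round(1),rr.x[3:].round(2),round(rr.fun,2))
for n in masks: print(n,np.percentile(masks[n][1],[2,50,98]))
E
python3 fit.py
```

```text
hob [651.96858966  37.07942289] 19.364033444197826 bias px [0.08852437 0.56770798 0.06654788 0.42950933]
[[-2.2 -0.6]
 [ 0.6 -1.6]
 [ 1.7 -0.4]
 [-1.4  1. ]
 [-2.5 -1.6]
 [ 0.1  0.7]
 [ 1.6 -1.3]
 [ 0.7  0.5]
 [ 0.5  0.6]
 [ 0.   1.1]
 [ 0.7  0.7]
 [ 0.1  0.6]
 [ 0.1  0.4]]
tip [562.34264645   5.58037047  79.        ]
[ 467.7 -136.4] -24.0 [-1.17 -0.27  0.27  0.33] 57.19
[ 467.6 -135.7] -25.1 [-0.66 -0.3   0.57  0.45] 57.06Traceback (most recent call last):
  File "fit.py", line 47, in <module>
    rr=minimize(cost,[x0[0],x0[1],yaw,0,0,0,0],method='Nelder-Mead',options=dict(initial_simplex=np.array([x0[0],x0[1],yaw,0,0,0,0])+np.vstack([np.zeros(7),np.diag([6,6,.2,1,1,1,1])]),maxiter=2500,maxfev=2500))
    res = _minimize_neldermead(fun, x0, args, callback, bounds=bounds,
                               **options)
    fxr = func(xr)
    fx = function(np.copy(x), *(wrapper_args + args))
  File "fit.py", line 42, in cost
    c+=((cv2.GaussianBlur(render(q,n,d),(0,0),1)-a)**2).sum()+ (d**2).sum()*1
                          ~~~~~~^^^^^^^
  File "fit.py", line 34, in render
    uv=proj(n,M@rz(q[2]).T+[q[0],q[1],0])+d
       ~~~~^^^^^^^^^^^^^^^^^^^^^^^^^^^^^^
  File "h.py", line 7, in proj
    c=calibration(n);P=np.atleast_2d(np.array(P,float))
ValueError: time passes only in moves, steps and waits
```

```bash
python3 - <<'E'
s=open('h.py').read()
s=s.replace("def cam(n):\n    c=calibration(n); return c","import json\nCAL={n:{k:(np.array(v) if isinstance(v,list) else v) for k,v in d.items()} for n,d in json.load(open('cal.json')).items()}").replace("c=calibration(n);","c=CAL[n];")
open('h.py','w').write(s)
from bench import *
import json
json.dump({n:{k:(v.tolist() if hasattr(v,'tolist') else v) for k,v in calibration(n).items()} for n in('side','top')},open('cal.json','w'))
print(read_state()['clock'])
E
time python3 fit.py | tail -9
```

```text
0.1
tip [562.34264645   5.58037047  79.        ]
[ 467.7 -136.4] -24.0 [-1.17 -0.27  0.27  0.33] 57.19
[ 467.6 -135.7] -25.1 [-0.66 -0.3   0.57  0.45] 57.06
[ 467.5 -135.1] -23.6 [-0.56 -0.28  0.63  0.6 ] 56.51
[ 467.7 -134.8] -22.5 [-0.45 -0.05  0.83  0.76] 56.7
[ 467.5 -134.4] -22.8 [-0.11 -0.21  1.03  0.89] 57.1
[ 468.8 -133.1] -23.1 [0.31 0.41 0.97 1.58] 58.09
top [ 45. 128. 191.]
side [ 42. 110. 144.]
real	0m4.164s
user	0m4.037s
sys	0m0.162s
```

```bash
python3 - <<'E'
from h import *
def rz(a): return np.array([[np.cos(a),-np.sin(a),0],[np.sin(a),np.cos(a),0],[0,0,1]])
t=np.linspace(0,2*np.pi,60)
K=[np.c_[22.5*np.cos(t),22.5*np.sin(t),0*t+z] for z in(0,21)]+[np.array([[26,7,39],[26,-7,39],[-20,-7,39],[-20,7,39],[26,7,39],[33,0,28],[26,-7,39]])]
q=[467.6,-135.2,np.radians(-23.7)]
outs=[]
for n,(u0,v0) in dict(top=(290,235),side=(240,265)).items():
    im=cv2.imread(f'pics/{n}0.png')[v0:v0+50,u0:u0+48]
    im=cv2.resize(im,None,fx=8,fy=8,interpolation=cv2.INTER_CUBIC)
    for k in K:
        uv=proj(n,k@rz(q[2]).T+[q[0],q[1],0])
        cv2.polylines(im,[(((uv-[u0,v0]+.5)*8)).astype(np.int32)],False,(0,255,255),1)
    outs.append(im)
cv2.imwrite('pics/ov.png',np.hstack(outs))
E
```

```text
(no output)
```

View pics/ov.png

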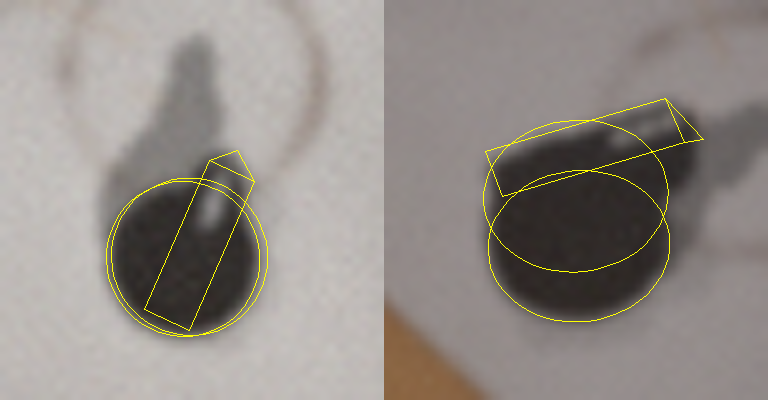

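```bash
cat > hobedge.py <<'E'
from h import *
from scipy.optimize import least_squares
def rz(a): return np.array([[np.cos(a),-np.sin(a),0],[np.sin(a),np.cos(a),0],[0,0,1]])
H=[(130,110,55),(130,-110,55),(-130,-110,55),(-130,110,55)]
def pts(p,n,X): return proj(n,np.array(X,float)@rz(p[2]).T+[p[0],p[1],0])
p0=[652,37,np.radians(19.36)]
def meas(n,edges):
    im=cv2.GaussianBlur(cv2.imread(f'pics/{n}0.png').astype(np.float32),(0,0),1.0)
    out=[]
    for a,b in edges:
        A,B=np.array(H[a],float),np.array(H[b],float)
        ok=[]
        for t in np.linspace(.1,.9,33):
            X=A+(B-A)*t;u=pts(p0,n,[X,X+(B-A)*.01]);d=u[1]-u[0];d/=np.linalg.norm(d);nn=np.array([-d[1],d[0]])
            s=np.arange(-5,5.01,.25);q=u[0]+s[:,None]*nn
            g=cv2.remap(im,q[:,0].astype(np.float32)[None],q[:,1].astype(np.float32)[None],cv2.INTER_CUBIC)[0]
            dg=np.abs(np.gradient(g,axis=0)).sum(1);k=dg.argmax();ok.append((s[k],dg[k]))
        ok=np.array(ok);print(n,a,b,'offs',np.median(ok[:,0]),ok[::4,0])
        out.append((a,b,np.median(ok[:,0])))
    return out
meas('top',[(0,1),(1,2),(2,3),(3,0)])
meas('side',[(1,2),(2,3),(3,0)])
E
python3 hobedge.py
```

```text
top 0 1 offs 2.0 [1.25 1.25 2.25 2.25 2.   2.   2.   2.   1.75]
top 1 2 offs -1.75 [-2.   -2.5  -1.75 -2.    1.75 -1.75 -1.   -1.25 -0.5 ]
top 2 3 offs 0.5 [-2.5  -2.5  -2.5   1.    1.    1.    0.5   0.5   0.75]
top 3 0 offs 1.5 [ 1.    1.5   2.    1.5   2.   -5.    1.75  1.25 -3.5 ]
side 1 2 offs 0.0 [-0.25  0.5   0.    0.25 -0.75  0.25  0.   -0.25  0.25]
side 2 3 offs -1.25 [-1.   -1.5  -1.25 -1.75 -1.25 -1.5  -1.   -1.25 -1.5 ]
side 3 0 offs 1.25 [-3.75 -0.5   1.    2.    2.   -5.   -3.5   2.5   1.5 ]
```

Request:
jog_arm([
  [0.04,0.046,0,0],
  [0.08,0.092,0,0],
  [0.12,0.138,0,0],
  [0.16,0.184,0,0],
  [0.2,0.23,0,0],
  [0.24,0.276,0,0],
  [0.28,0.322,0,0],
  [0.32,0.368,0,0],
  [0.36,0.414,0,0],
  [0.4,0.455,0,0],
], hand=0.2)

```text
clock: 1.35
position: [433.9, -18.5, 248.3]
ee_rot: [0.976, -0.218, -0.0, 0.001]
contact_force: [2.0, 1.2, -0.2]
gripper_width: 51.2
```

Request:
jog_arm([
  [0.03,0.035,0.03,0],
  [0.06,0.07,0.06,-1],
  [0.08,0.091,0.1,-2],
  [0.08,0.091,0.13,-2],
  [0.08,0.091,0.13,-2],
], hand=0.0)

```text
clock: 1.98
position: [465.6, -135.6, 116.2]
ee_rot: [0.98, -0.201, -0.003, 0.001]
contact_force: [-0.0, 0.0, -0.5]
gripper_width: 42.8
```

```bash
python3 - <<'E'
from h import *
for n in("side","top"):
    im=get_image(n);cv2.imwrite(f"pics/{n}1.png",im[:,:,::-1])
s=read_state();print(s['position'],s['ee_rot'],s['joints'],s['clock'])
for n in("side","top"): print(n,proj(n,[s['position'],s['position']-[0,0,17]]))
crop('pics/top1.png',240,180,130,130,4,'pics/t1.png')
crop('pics/side1.png',200,200,130,130,4,'pics/s1.png')
cv2.imwrite('pics/b1.png',np.hstack([cv2.imread('pics/t1.png')[:,:400],cv2.imread('pics/s1.png')[:,:400]]))
E
```

```text
[ 468.06562094 -135.06628934  119.1461621 ] [ 9.79732521e-01 -2.00307813e-01  2.74019963e-04  9.44853650e-04] [ 0.05447561  0.29574897 -0.50038721  0.00281212 -0.77461074  1.11096659] 2.075
side [[261.58041678 256.66347818]
 [261.95453134 262.55675236]]
top [[317.23677637 265.09508577]
 [316.47651346 265.33251878]]
```

View pics/b1.png

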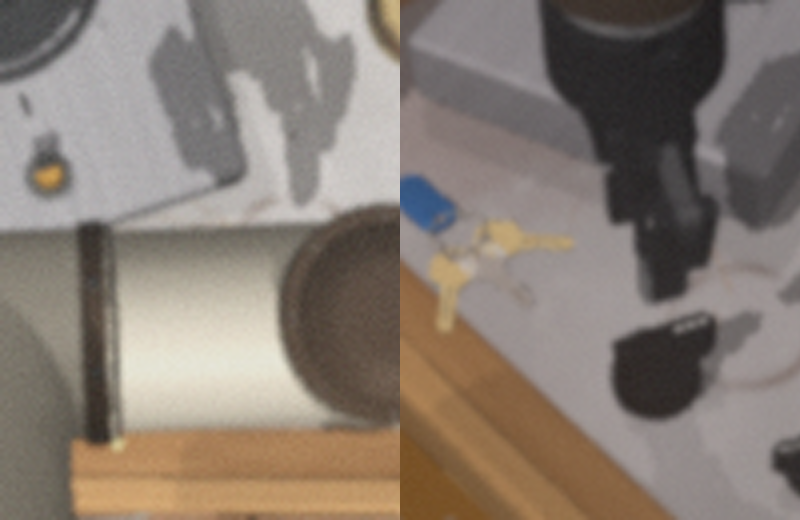

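```bash
python3 - <<'E'
from h import *
up=lambda c,s,o:(np.array(c,float)+.5)/s-.5+np.array(o)
a=ray('top',up([[205,348],[222,300]],8,[290,220]),39);print('line',a,np.degrees(np.arctan2(*(a[1]-a[0])[[1,0]])))
c=ray('top',up([[183,379]],8,[290,220]),12);n=ray('top',up([[227,275]],8,[290,220]),30);print(c,n,np.degrees(np.arctan2(*(n[0]-c[0])[[1,0]])))
a=ray('side',up([[228,183],[295,158]],8,[240,260]),39);print('line',a,np.degrees(np.arctan2(*(a[1]-a[0])[[1,0]])))
# side: base of skirt bottom extremes; 
a=ray('side',up([[110,205],[298,145]],8,[240,260]),39);print('topedge',a,np.degrees(np.arctan2(*(a[1]-a[0])[[1,0]])))
# tip triangulate
t=up([[309,452]],4,[175,110]);s=up([[257,289]],5,[200,150])
print('tip',ray('top',t,79),ray('side',s,79))
t=up([[284,384]],4,[175,110]);s=up([[311,262]],5,[200,150]);m=ray('top',t,55);m2=ray('side',s,55);print('mark',m,m2)
E
```

```text
line [[ 475.06692028 -138.14691248   39.        ]
 [ 488.67125899 -143.02085934   39.        ]] -19.71078165058233
[[ 467.01163033 -134.23900726   12.        ]] [[ 496.23000883 -145.34798849   30.        ]] -20.817066962600936
line [[ 475.87575586 -140.21820511   39.        ]
 [ 492.58740649 -145.95651347   39.        ]] -18.951022534259327
topedge [[ 451.09194127 -125.39788501   39.        ]
 [ 495.76701714 -143.60165928   39.        ]] -22.169444742423774
tip [[561.36790838   5.83262007  79.        ]] [[561.44162298   5.93993189  79.        ]]
mark [[602.66821988  21.2980995   55.        ]] [[604.25222466  21.27349905  55.        ]]
```

Request:
jog_arm([
  [0,0,0.03,-2.5],
  [-0.0005,0,0.06,-2.5],
  [-0.0005,0,0.07,-2.5],
  [-0.0005,0,0.079,-2.5],
  [-0.0005,0,0.079,-2.5],
], hand=0.0)

```text
clock: 2.7
position: [468.1, -134.9, 40.6]
ee_rot: [0.984, -0.179, 0.001, 0.001]
contact_force: [0.7, 0.2, 0.4]
gripper_width: 42.8
```

```bash
python3 - <<'E'
from h import *
im=get_image('side');cv2.imwrite(f"pics/side2.png",im[:,:,::-1])
s=read_state();print(s['position'],s['ee_rot'],s['contact_force'],s['gripper_width'])
crop('pics/side2.png',220,220,90,90,6,'pics/s2.png')
E
```

```text
[ 468.27038814 -134.91504378   40.87602695] [ 9.83914866e-01 -1.78633224e-01  9.88582387e-04  8.54756467e-04] [ 0.61729628 -0.48749819 -0.09857458] 42.54837696815094
```

View pics/s2.png

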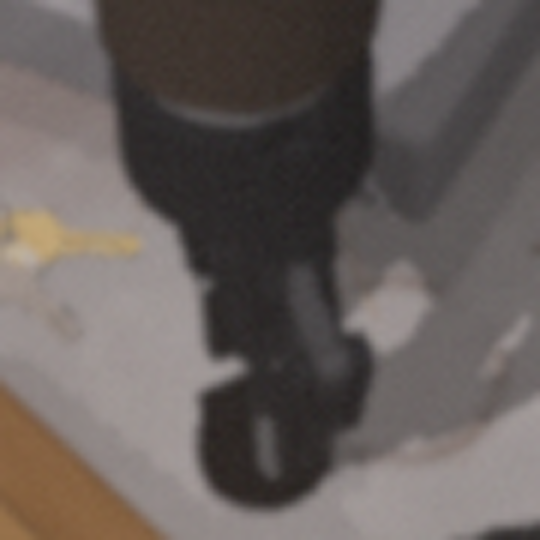

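Request:
jog_arm([
  [-0.0005,0,0.001,0],
  [-0.0005,0,0.001,0],
  [-0.0005,0,0.001,0],
  [-0.0005,0,0.001,0],
  [-0.0005,0,0.001,0],
  [-0.0005,0,0.001,0],
], hand=-1)

```text
clock: 3.5
position: [468.4, -134.8, 40.7]
ee_rot: [0.984, -0.179, 0.002, 0.001]
contact_force: [0.1, 0.3, 5.9]
gripper_width: 12.3
```

Request:
jog_arm([
  [0,0,-0.001,0],
  [0,0,-0.001,0],
])

```text
clock: 3.75
position: [468.2, -134.8, 41.6]
ee_rot: [0.984, -0.179, 0.002, 0.001]
contact_force: [0.6, -0.3, -0.7]
gripper_width: 12.6
```

```bash
python3 - <<'E'
from h import *
im=get_image('side');cv2.imwrite(f"pics/side3.png",im[:,:,::-1])
s=read_state();print(s['position'],s['ee_rot'],s['contact_force'],s['gripper_width'])
crop('pics/side3.png',220,220,90,90,6,'pics/s3.png')
E
```

```text
[ 468.16427634 -134.78348103   41.4890925 ] [ 9.83924061e-01 -1.78579219e-01  1.50606193e-03  7.97410228e-04] [ 0.33032694  0.60754576 -0.97708654] 12.368350582259
```

View pics/s3.png

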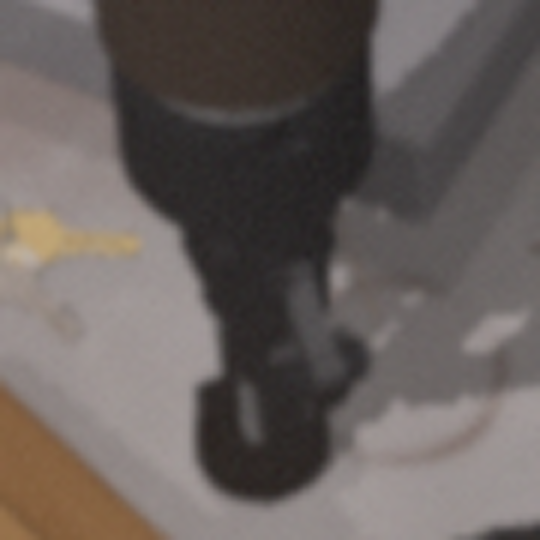

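Request:
jog_arm([
  [0,0,-0.03,0],
  [0,0,-0.07,0],
  [0,0,-0.11,0],
  [0.007,-0.03,-0.11,-8],
  [0.015,-0.065,-0.11,-16],
  [0.022,-0.1,-0.11,-24],
  [0.03,-0.13,-0.11,-32],
  [0.0378,-0.1645,-0.11,-40.1],
  [0.0378,-0.1645,-0.11,-40.1],
  [0.0378,-0.1645,-0.11,-40.1],
])

```text
clock: 5.05
position: [560.3, 5.9, 150.8]
ee_rot: [0.986, 0.169, 0.0, 0.001]
contact_force: [-0.2, -0.2, 0.1]
gripper_width: 12.7
```

```bash
python3 - <<'E'
from h import *
for n in("side","top"):
    im=get_image(n);cv2.imwrite(f"pics/{n}4.png",im[:,:,::-1])
s=read_state();print(s['position'],s['ee_rot'],s['contact_force'],s['gripper_width'],s['joints'])
print(proj('side',[561.4,5.9,79]),proj('side',s['position']))
crop('pics/side4.png',210,150,90,90,6,'pics/s4.png')
E
```

```text
[560.32736717   5.46774878 151.16788265] [9.85634871e-01 1.68884321e-01 6.33249365e-04 1.25921247e-03] [ 0.52068059 -0.56970906  0.07611948] 12.138836480595014 [ 0.3003386   0.36507629 -0.28958497  0.00335812 -0.91521016  1.60780735]
[[250.99741773 207.41935123]] [[248.73535579 182.33586521]]
```

View pics/s4.png

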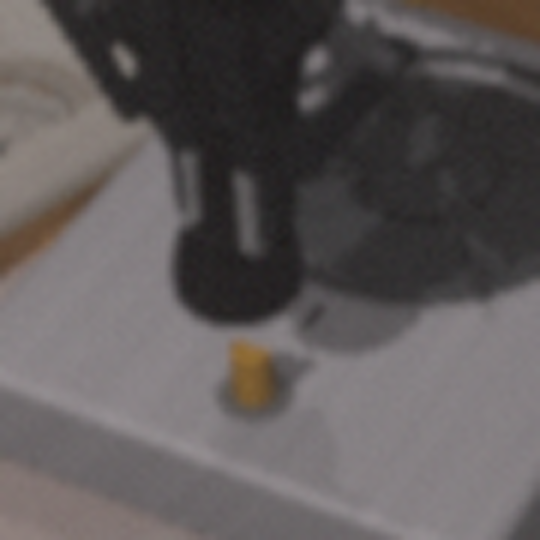

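View pics/top4.png

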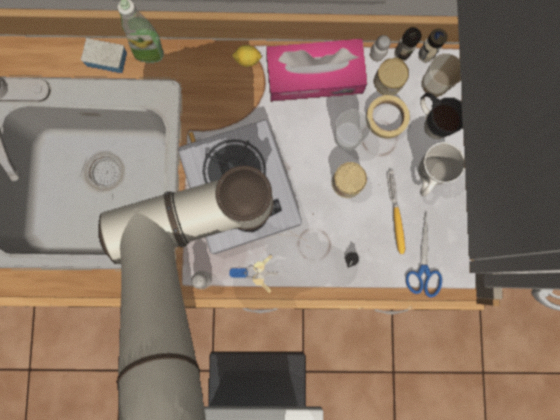

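```bash
cat > ov.py <<'E'
from h import *
def rz(a): return np.array([[np.cos(a),-np.sin(a),0],[np.sin(a),np.cos(a),0],[0,0,1]])
t=np.linspace(0,2*np.pi,80)
circ=lambda r,z:np.c_[r*np.cos(t),r*np.sin(t),0*t+z]
def ov(src,out,org,q,tip,u0=210,v0=150,w=75,h=90,s=8,n='side'):
    im=cv2.resize(cv2.imread(src)[v0:v0+h,u0:u0+w],None,fx=s,fy=s,interpolation=cv2.INTER_CUBIC)
    def pl(P,c): cv2.polylines(im,[((proj(n,P)-[u0,v0]+.5)*s).round().astype(np.int32)],False,c,1)
    for z in(0,21): pl(circ(22.5,z)+[*q],(0,255,255))
    for z in(0,-24): pl(circ(8,z)+np.array(tip),(0,255,0))
    cv2.imwrite(out,im)
E
python3 - <<'E'
from ov import *
ov('pics/side4.png','pics/ov4.png',0,(560.3,5.6,110.3),(561.4,5.9,79),h=72)
E
```

```text
(no output)
```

View pics/ov4.png

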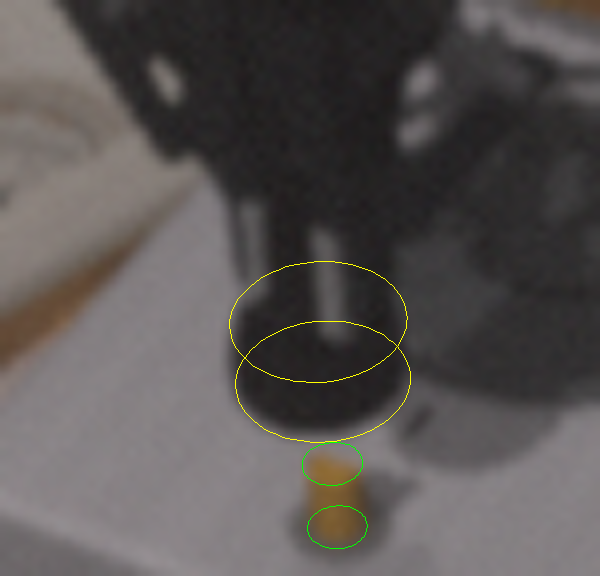

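Request:
jog_arm([
  [0.001,0,0.015,0],
  [0.001,0,0.025,0],
  [0.001,0,0.025,0],
  [0.001,0,0.025,0],
])

```text
clock: 5.65
position: [561.5, 5.6, 126.2]
ee_rot: [0.986, 0.169, 0.001, 0.001]
contact_force: [0.5, 0.8, -0.3]
gripper_width: 12.2
```

```bash
cat > fit5.py <<'E'
from ov import *
import sys
from scipy.optimize import least_squares
k=sys.argv[1]
ims=[]
for i in range(3): ims.append(get_image('side'))
im=np.mean(ims,0).astype(np.float32);cv2.imwrite(f'pics/side{k}.png',im[:,:,::-1])
s=read_state();p=s['position'];print(p.round(2),s['ee_rot'].round(4),s['contact_force'].round(1),s['gripper_width'],s['clock'])
J=np.array([proj('side',p+d)-proj('side',p) for d in np.eye(3)])[:,0].T;print('J px/mm',J.round(3))
q=(p[0],p[1],p[2]-40.8)
ov(f'pics/side{k}.png',f'pics/ov{k}.png',0,q,(561.4,5.9,79),h=72)
E
python3 fit5.py 5
```

```text
[561.62   5.83 126.6 ] [0.9856 0.1689 0.0011 0.0012] [-0.8 -0.6 -0.7] 12.552089462199673 5.8
J px/mm [[ 0.372 -0.32  -0.028]
 [-0.233 -0.241 -0.358]][ WARN:0@6.581] global loadsave.cpp:1063 imwrite_ Unsupported depth image for selected encoder is fallbacked to CV_8U.
```

View pics/ov5.png

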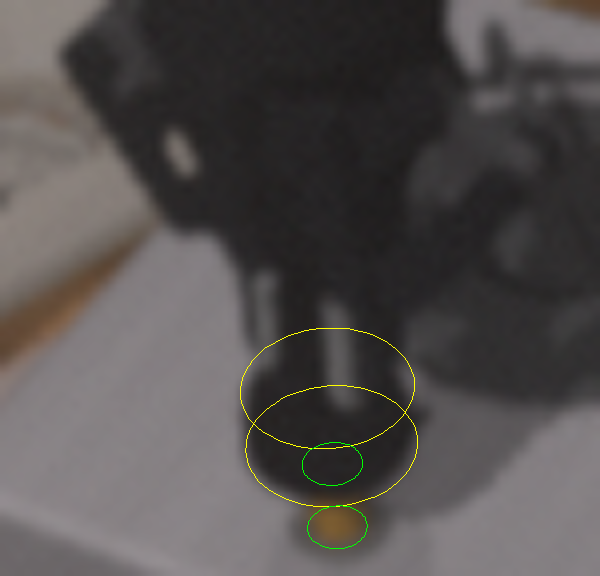

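```bash
python3 - <<'E'
from h import *
def edges(f,lev):
    s=np.sign(f-lev);i=np.where(s[1:]!=s[:-1])[0];return (i+(lev-f[i])/(f[i+1]-f[i]))
im=(cv2.imread('pics/side0.png').astype(float)+cv2.imread('pics/side4.png'))/2
c=im[:,:,2]-im[:,:,0]
print(np.round(c[204:222,242:262]).astype(int))
im=cv2.imread('pics/side5.png').astype(float).mean(2)
print(np.round(im[196:217,236:266]).astype(int))
E
```

```text
[[ 2  2  3  2  2  2  3  2  2  2  4  2  2  2  2  2  2  2  2  2]
 [ 2  2  2  2  3  4  4  7  7  6  2  2  2  3  2  3  2  2  2  2]
 [ 1  2  3  2  3  4 13 25 28 20 11  7  6  3  3  2  3  4  2  2]
 [ 2  2  2  2  3  8 32 57 64 49 35 27 18  8  3  2  4  2  2  2]
 [ 2  4  3  2  4 10 42 76 86 80 71 60 41 16  4  2  2  2  2  3]
 [ 2  4  4  2  3 10 42 75 87 88 85 74 56 22  6  2  2  2  2  2]
 [ 2  4  2  2  4  9 34 66 80 84 78 69 51 22  5  4  3  2  2  3]
 [ 2  2  3  3  3  8 30 56 70 74 68 60 46 24  8  3  2  3  2  3]
 [ 4  2  3  3  3  8 30 56 70 71 66 60 46 26 10  4  2  2  2  2]
 [ 2  2  2  2  4  8 30 56 70 70 68 60 49 29 10  4  2  2  2  2]
 [ 2  2  2  2  4  8 26 53 66 70 67 62 48 30 12  4  3  2  2  2]
 [ 2  2  2  3  4  8 23 47 66 70 66 60 48 30 12  5  4  2  3  2]
 [ 2  2  3  4  4  6 16 35 56 64 62 56 38 22  9  5  4  2  3  2]
 [ 3  3  2  3  4  4  9 20 34 44 42 36 23 12  5  4  3  2  2  2]
 [ 2  2  2  2  3  2  4  7 12 18 17 13 10  5  4  4  2  2  4  2]
 [ 2  2  2  2  3  2  4  4  5  6  6  4  4  2  3  2  2  2  2  2]
 [ 2  2  2  2  2  2  2  4  4  3  2  3  2  4  2  2  2  2  2  2]
 [ 2  2  4  1  2  2  2  4  2 
[... 1960 characters left out ...]
 45  40  41  41  41  42
   45  47  56  69  81  87  89  91  92  92  91  92]
 [136 135 133 132 131 130 129 125 120 111  96  78  65  58  56  55  53  54
   55  54  64  74  84  88  89  93  92  92  92  91]
 [133 133 133 131 131 131 131 130 129 124 112  95  79  75  74  74  71  67
   64  62  62  69  77  85  89  90  93  95  95  99]
 [133 132 131 130 131 131 131 131 130 123 108  92  84  81  84  85  81  75
   68  64  63  69  78  90  95  95  99 106 110 113]
 [133 132 130 130 131 131 131 130 128 119  99  87  80  80  85  87  84  80
   72  68  68  75  85 101 110 108 112 120 125 127]
 [132 131 131 131 131 132 131 129 127 118  99  84  81  81  85  88  84  82
   78  74  77  82  95 111 117 118 118 123 128 131]]
```

Request:
jog_arm([
  [0.0003,0,0.004,0],
  [0.0003,0,0.007,0],
  [0.0003,0,0.009,0],
  [0.0003,0,0.011,0],
  [0.0003,0,0.012,0],
  [0.0003,0,0.012,0],
])

```text
clock: 6.55
position: [561.9, 5.9, 114.5]
ee_rot: [0.986, 0.169, 0.001, 0.001]
contact_force: [0.4, 0.2, 0.3]
gripper_width: 12.5
```

Request:
jog_arm([
  [0,0,0.003,0],
  [0,0,0.006,0],
  [0,0,0.009,0],
  [0,0,0.01,0],
  [0,0,0.01,0],
])

```text
clock: 7.18
position: [561.9, 5.9, 104.4]
ee_rot: [0.986, 0.169, 0.001, 0.001]
contact_force: [-0.3, -0.4, -0.8]
gripper_width: 12.2
```

Request:
jog_arm([
  [0,0,0.001,0],
  [0,0,0.002,0],
  [0,0,0.003,0],
  [0,0,0.004,0],
  [0,0,0.004,0],
])

```text
clock: 7.8
position: [561.9, 5.8, 100.7]
ee_rot: [0.986, 0.169, 0.001, 0.001]
contact_force: [-1.7, 0.5, 4.8]
gripper_width: 12.5
```

Request:
jog_arm([
  [0,0,0.002,0],
  [0,0,0.004,0],
  [0,0,0.006,0],
  [0,0,0.006,0],
  [0,0,0.006,0],
])

```text
clock: 8.43
position: [562.1, 5.8, 97.5]
ee_rot: [0.986, 0.17, 0.001, 0.002]
contact_force: [-7.3, 0.9, 17.9]
gripper_width: 12.4
```

Request:
jog_arm([
  [-0.0005,0,0.002,0],
  [-0.001,0,0.003,0],
  [-0.001,0,0.003,0],
  [-0.001,0,0.003,0],
])

```text
clock: 8.93
position: [562.0, 5.8, 97.4]
ee_rot: [0.985, 0.17, 0.003, 0.002]
contact_force: [-5.2, 3.1, 17.3]
gripper_width: 12.4
```

Request:
jog_arm([
  [-0.001,0,0.003,0],
  [-0.001,0,0.005,0],
  [-0.001,0,0.006,0],
  [-0.001,0,0.006,0],
])

```text
clock: 9.43
position: [562.1, 5.8, 97.2]
ee_rot: [0.985, 0.171, 0.005, 0.003]
contact_force: [-11.4, 3.8, 32.6]
gripper_width: 12.6
```

```bash
sed -i 's/,0,q,/,0,(561.4,5.9,56),/' fit5.py; python3 fit5.py 6 2>/dev/null
```

```text
[562.13   5.81  97.17] [0.9852 0.1713 0.0046 0.0025] [-10.8   3.9  32.4] 12.385113189871024 9.575
J px/mm [[ 0.364 -0.314 -0.027]
 [-0.233 -0.241 -0.344]]
```

View pics/ov6.png

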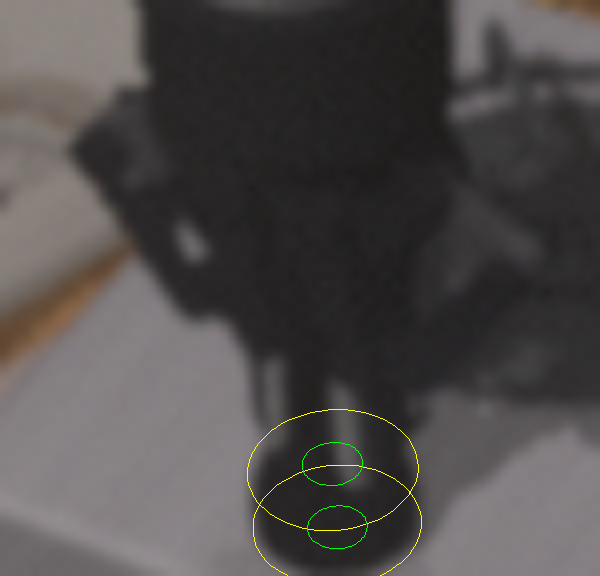

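```bash
python3 - <<'E'
from h import *
im=cv2.imread('pics/side6.png').astype(float).mean(2)
print('rows 208..224, cols 238..266');print(np.round(im[206:226,238:266:2]).astype(int))
t=np.linspace(0,2*np.pi,361)
for z in(55,56,57,59,61):
    uv=proj('side',np.c_[561.6+22.5*np.cos(t),5.8+22.5*np.sin(t),0*t+z]);
    print(z,[round(max(uv[np.abs(uv[:,0]-c)<.3][:,1]),1) for c in(244,248,252,256)], uv[:,0].min().round(1),uv[:,0].max().round(1))
crop('pics/side6.png',215,170,80,70,8,'pics/s6.png')
E
```

```text
rows 208..224, cols 238..266
[[133 132 100  58  40  39  38  82  79  44  37  54  86  89]
 [133 131  86  45  39  39  36  78  79  46  37  47  83  90]
 [133 128  71  39  41  40  36  68  82  47  36  41  79  90]
 [133 124  61  39  38  39  37  59  81  51  36  37  77  91]
 [133 124  54  39  38  38  36  49  71  48  37  38  72  91]
 [133 122  53  39  39  37  36  40  50  41  38  36  69  92]
 [132 121  50  39  38  38  36  36  40  37  37  36  67  90]
 [132 121  53  38  38  37  36  39  39  38  36  38  67  90]
 [131 122  58  40  38  38  39  40  39  38  37  37  67  93]
 [130 124  63  38  39  39  38  38  37  39  38  39  70  98]
 [130 125  69  40  37  37  40  39  38  38  36  41  73 108]
 [129 126  81  40  40  38  38  39  37  39  37  46  82 121]
 [126 122  98  48  39  39  40  39  38  39  40  62 100 129]
 [121 119 111  70  45  37  39  39  39  40  55  87 115 130]
 [120 119 118  98  63  44  38  41  43  51  81 107 119 131]
 [121 119 119 115  94  66  54  55  61  80 105 116 120 129]
 [126 123 121 121 115  95  86  87  93 107 116 118 121 126]
 [132 130 126 122 122 114 112 113 115 118 117 120 121 122]
 [130 135 133 127 124 121 118 119 119 119 119 122 122 120]
 [119 131 135 136 130 120 120 122 121 118 120 121 122 119]]
55 [np.float64(221.0), np.float64(222.7), np.float64(223.0), np.float64(222.2)] 241.2 262.2
56 [np.float64(220.8), np.float64(222.4), np.float64(222.6), np.float64(221.9)] 241.2 262.2
57 [np.float64(220.4), np.float64(222.0), np.float64(222.3), np.float64(221.6)] 241.1 262.2
59 [np.float64(219.8), np.float64(221.4), np.float64(221.7), np.float64(220.9)] 241.1 262.2
61 [np.float64(219.2), np.float64(220.8), np.float64(221.0), np.float64(220.2)] 241.0 262.1
```

View pics/s6.png

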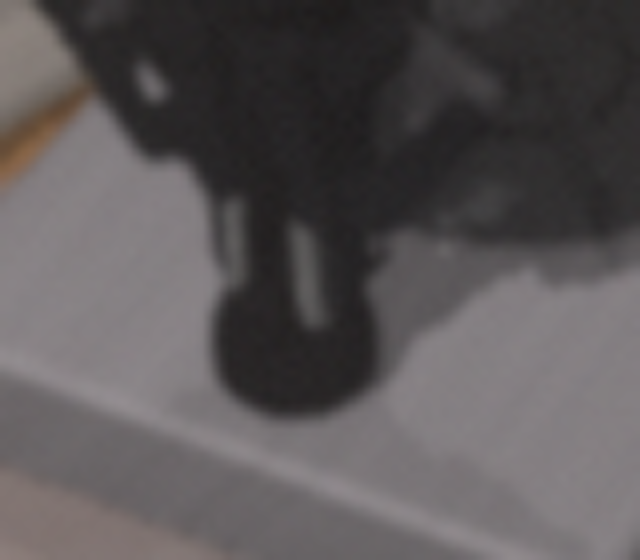

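Request:
jog_arm([
  [0,0,0,0],
  [0,0,0,0],
])

```text
clock: 9.82
position: [562.2, 5.8, 98.5]
ee_rot: [0.985, 0.171, 0.005, 0.002]
contact_force: [-2.7, 0.5, 6.9]
gripper_width: 12.4
```

Request:
jog_arm([
  [-0.0005,0,-0.0005,0],
  [-0.0005,0,-0.0005,0],
])

```text
clock: 10.07
position: [562.1, 5.8, 99.7]
ee_rot: [0.985, 0.172, 0.006, 0.002]
contact_force: [-1.5, 1.0, 4.9]
gripper_width: 12.8
```

Request:
jog_arm([
  [0,0,-0.0012,0],
  [0,0,-0.0012,0],
])

```text
clock: 10.32
position: [562.1, 5.8, 101.1]
ee_rot: [0.985, 0.172, 0.006, 0.002]
contact_force: [-1.3, 0.4, 4.2]
gripper_width: 12.3
```

Request:
jog_arm([
  [0,0,-0.0012,0],
  [0,0,-0.0012,0],
])

```text
clock: 10.58
position: [562.1, 5.8, 102.2]
ee_rot: [0.985, 0.172, 0.006, 0.002]
contact_force: [-1.1, 0.7, 3.9]
gripper_width: 12.4
```

Request:
jog_arm([
  [0,0,-0.0008,0],
  [0,0,-0.0008,0],
])

```text
clock: 10.82
position: [562.1, 5.8, 102.8]
ee_rot: [0.985, 0.171, 0.006, 0.002]
contact_force: [-0.5, -0.1, 0.9]
gripper_width: 12.9
```

Request:
jog_arm([
  [0,0,-0.0008,0],
  [0,0,-0.0008,0],
])

```text
clock: 11.08
position: [562.0, 5.8, 103.2]
ee_rot: [0.985, 0.171, 0.006, 0.002]
contact_force: [0.5, -0.4, -0.7]
gripper_width: 12.5
```

Request:
jog_arm([
  [0,0,0.002,0],
  [0,0,0.004,0],
  [0,0,0.006,0],
  [0,0,0.008,0],
  [0,0,0.009,0],
  [0,0,0.009,0],
  [0,0,0.009,0],
  [0,0,0.009,0],
])

```text
clock: 12.08
position: [562.3, 5.8, 97.4]
ee_rot: [0.985, 0.172, 0.007, 0.003]
contact_force: [-7.1, 1.4, 18.7]
gripper_width: 12.5
```

```bash
python3 - <<'E'
from h import *
a=get_image('side');b=get_image('top')
o=np.hstack([cv2.resize(x[:,:,::-1],(400,300)) for x in(a,b)]);cv2.imwrite('pics/end.png',o)
s=read_state();print(s['position'],s['contact_force'],s['clock'])
E
```

```text
[562.32106262   5.78101439  97.40683132] [-7.2051074   1.47532092 19.62891498] 12.175
```

View pics/end.png

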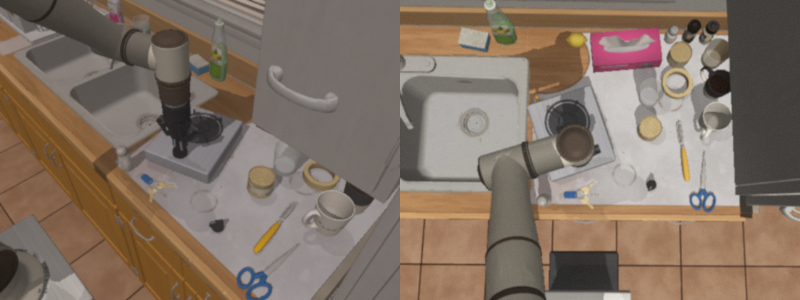

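The final picture shows the knob on the spindle with the gripper still on it (side, about 180,150). The mill (123,157), tin (262,180) and glass (287,158) stand where they did. Handing in.

```bash
python3 -c "
from bench import *
print(job_done())"
```

```text
the job is handed in; nothing more can be done
None
```

The larger knob is on the spindle and held fully down, and the job was handed in at about 12.2 s of the 35 s allowed. I gripped it by its bar, turned it about 40° so the pointer faces the off mark, pushed it on until it seated and pressed to the stop.

**Last checks:**
- **Insertion:** there was no resistance until the knob seated.
- **Spindle travel:** I let the spindle up once to test it. Contact ended at TCP z of about 102.4 mm and the hard stop came at about 97.3 mm, which gives about 5 mm, as specified. I then pressed it down again.
- **Final state:** TCP z is 97.4 mm with about 19 N of push. The tool yaw is about 19.8°, against a hob yaw of about 19.5°. The mill, tin and glass look unmoved in the pictures.

**Small disagreements:**
- The side picture, taken at the first full press, put the knob's underside about 1–2 mm higher than the arm's reading did. I trusted the force and travel test instead.
- While pressed there is also about 7 N of sideways force, and the hand is tilted a little under 1°.

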